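Close the feed doser and start its pump

ROBOT

A 6-joint arm with a two-finger parallel gripper is mounted at the origin on the work surface; the furniture and walls round the work are solid. World frame = base frame: x ahead of the robot, y to its left, z up, the work surface at z = 0. Lengths are in mm, angles in rad, forces in N, time in s.
With the tool pointing down it reaches from about 275 to 825 mm from the base axis. Payload 5.2 kg.
Tool frame: the origin (TCP) lies at the very end of the fingers, on their centre line; the grasp point (between the pads) lies 19 mm behind it; z points along the fingers, y is the line along which they close (so a half turn about z gives the same grasp; the last joint's range is limited). The gripper opens to 93 mm and grips with 3 to 60 N. Pads are 15 mm wide; open, the fingers measure 128 mm over their backs; the gripper's body (75 mm by 188 mm) begins 65 mm behind the grasp point.
Start: joints at [-1.439, 0.259, 1.535, -0, 1.348, -0.203], TCP at [180.74, -519.459, 192.853] pointing down, gripper open.
Joint ranges: [-3.14, 3.14], [-0.91, 2.08], [0.19, 2.58], [-1.22, 4.36], [0.22, 2.71], [-3.12, 3.12]. Speed limits (rad/s): [2.57, 2.57, 3.14, 3.14, 3.14, 3.14].

INTERFACE

Orientations are given as a unit quaternion [w, x, y, z].
In Python, from station import manip gives the robot as it stands.
- The arm moves only by the tool step_arm, never from a script. Its argument "steps" is a list of rows, each an object with "fingers": the opening, from -1 (shut) to 1 (fully open); "delta_pos": the shift along the world's x, y, z in mm, a list of three; "angular": the turn, a rotation vector about the world's x, y, z in rad, a list of three. In form: [{"fingers": fingers, "delta_pos": [tx, ty, tz], "angular": [rx, ry, rz]}, ...]. A call has 1 to 20 rows; each row is the pose to reach, as a shift and turn from the pose commanded when the call began; what a row does not reach only later rows make up. A row lasts 1/10 s, in which the tool goes at most 50 mm and 8.59 degrees, less where a joint would pass 70% of its speed; a pose out of reach is approached as far as the arm can. A call with a gripper value outside its range is refused whole. The fingers move at their own pace and stop on an object; "squeeze" is the grip in N (left out, the last holds). Time passes only in rows, so rows that repeat a pose let the fingers close. It gives the time, the measured TCP pose, the force, the opening and the grip force at its end, in the units of the state.
- manip.sense(): the state, without advancing time (a new reading comes with each control period).
- manip.capture(name): name is "scene" or "top" or "wrist"; returns (picture, depth): 384x512x3 uint8, red, green, blue; 384x512 float32, mm along the optical axis (not along the pixel's ray), 0 where there is no reading.
- manip.camera_params(name): a dict with "K" (3x3 intrinsics, pixels), "dist" ([k1, k2, p1, p2, k3] as OpenCV has them; the pictures are not rectified), "rvec" (rotation vector, rad) and "tvec" (3), from world to camera coordinates, as OpenCV has them. Camera axes: x right, y down, z forward; pixel columns grow to the right and rows downward; lengths in mm; the calibration is good to about 2 mm. A picture is of the moment at which its call begins: read the wrist's pose just before it. camera_params takes no time and is no camera call; for the wrist camera it gives the pose at the moment of the call.
- manip.job_done(): hands the job in; it is judged then, once.
The state is a dict: "time_s": time; "joint_positions": joint angles; "qvel": joint speeds; "tau": joint torques, N m; "ee_pos": TCP position; "tcp_rot": TCP orientation; "wrist_force": force on the tool from outside, world axes, zero at the start; "moment": the same for the moment, N m; "opening": finger opening in mm; "finger_force": force on a finger pad.
Only numpy, scipy, OpenCV 4.12 (cv2) and the standard library are available. Lean on these libraries where they do the work, as an engineer would, in place of code of your own. Each camera call takes 0.05 s, during which the arm holds its last target. There are 200 camera calls.

TASK

The black filler cap is only standing on the thread of the feed doser's neck. Without taking it off the neck, turn it backwards (counter-clockwise) until it drops into the thread, then screw it forward until it is fully home, and only then start the pump by pushing its red-tipped lever all the way over to the back. Leave the jar, scoop, pot and tape measure around it undisturbed.

Things in the scene. Friction and masses are not known exactly. Their poses are not given: they have to be found in the camera images.
- doser: The feed doser, bolted down: alloy plate 150 x 305 x 8 mm, square white tank 106 x 106 mm and 92 mm high, green pump box 85 x 75 x 48 mm centred 165 mm from the tank's axis on the -y side. Origin: underside, on the tank's axis. z up; x from its front (green gauge strip) to its back; y to the left seen from the front.
- neck (a point): Centre of the tank's flat top, on the upright axis of the blue filler neck (47 mm across, 40 mm high) that stands there; axes as doser. Below the cap's skirt, outside the neck, there is free room for fingertips down to 4 mm above this point.
- thread (a point): Centre of the neck's rim, 40 mm above neck. Thread below it: three ridges 120 degrees apart, a gap beside each. A cap standing on the ridges meets a stop if turned clockwise; turned counter-clockwise 0.3 to 1.0 rad from its start it can drop 9.5 mm through the gaps (0.5 rad wide, then a stop). From there clockwise 1.0 to 1.6 rad it sinks 4 mm along sloping grooves to the final stop. It turns easily.
- cap_center (a point): Centre (half-way up) of the loose black ribbed cap, 57 mm across, 30 mm high, open below, about 60 g; white bar on its top along its +x; z up. Height above neck: 47.5 mm standing on the ridges, 38 mm dropped in, 34 mm fully home. In the thread it has about 2 mm of side play and 1.8 mm of lift.
- pump_switch_tip (a point): Centre of the red ball (26 mm across) at the end of the steel pump switch lever (rod 10 mm thick) on top of the pump box. The lever's axle is level, along the y of neck, 14 mm below neck in height and 165 mm from it along its -y; the ball's centre is 70 mm from the axle.
- pump_switch (a joint): Angle of the pump switch lever, rad: 0 leans 0.5 rad towards the front (-x of neck) = off, 1.0 leans 0.5 rad to the back (+x) = on; stops at both ends. It starts between 0 and 0.15 and stays where it is left; about 1 N at the ball moves it.
- jar: Bystander: amber jar with black lid, 64 mm across, 94 mm high, origin at the centre of its underside.
- scoop: Bystander: white measuring scoop, 62 x 136 x 42 mm, lying on the bench, origin on its underside.
- pot: Bystander: square black plastic pot, 65 x 65 x 65 mm, origin at the centre of its underside.
- tape: Bystander: yellow tape measure, 68 x 76 x 31 mm, origin on its underside.
Not all that is in view belongs to the job. What is shaped like the part that bears cap_center but turquoise is not meant.

How it is judged (in metres and radians):
On the way, in this order (a step that is already met when the one before it is completed fails the run):
1. the cap, turned backwards, has dropped into the thread, the pump still off (z of cap_center in the frame of neck below 0.04 m and horizontal distance between cap_center and neck below 0.005 m and value of joint pump_switch below 0.3 rad), for 0.2 s.
2. the cap is screwed forward fully home (z of cap_center in the frame of neck below 0.0352 m and horizontal distance between cap_center and neck below 0.005 m), for 0.2 s.
At the end, for the whole second after the job is handed in: The cap is fully home and at rest on the neck: its centre within 35.2 mm above the tank top (34 mm is the stop), within 5 mm of the neck axis and tilted less than 0.08 rad; the pump lever is over at 0.85 rad or more (all of step 2 and angle between cap_center's own z axis and vertical below 0.08 rad and value of joint pump_switch above 0.85 rad and linear speed of cap below 0.02 m/s); the robot touches nothing.
It fails at once if the cap is lifted off the neck (8 mm above where it stood) (z of cap_center in the frame of neck above 0.0555 m).
It fails at once if the pump is started before the cap is home (value of joint pump_switch above 0.5 rad and z of cap_center in the frame of neck above 0.0372 m).
It fails at once if the jar, scoop, pot or tape measure is disturbed (moved more than 30 mm) (distance of any of jar, scoop, pot, tape from where it was at the start of the episode above 0.03 m).
It also fails if it takes over 51 s, if anything falls off the work surface, if the arm or the gripper's body presses on something with over 40 N, if the wrist force passes 120 N, or if a joint passes its speed limit or range.

## Working session

There is one attempt and no reset: what is moved stays moved. The work goes in short steps, Python scripts to look and compute and a tool call to move; the robot and the scene stay as the last step left them, time stands still between calls to the robot, and variables do not carry over. Pictures are saved under pics/ and viewed, at most 10 in all, crops included, and the job is handed in when it is done.

Besides the shell and the picture viewer there is one more tool, called after "Request:" as name(argument=value, ...), one argument or row to a line, values as JSON. step_arm: Moves the arm, as the interface text tells. Its arguments: {"type":"object","properties":{"steps":{"type":"array","items":{"type":"object","properties":{"fingers":{"type":"number"},"delta_pos":{"type":"array","items":{"type":"number"}},"angular":{"type":"array","items":{"type":"number"}}}}},"squeeze":{"type":"number"}},"required":["steps"]}

```bash
mkdir -p pics; ls; cat > h.py <<'E'
import numpy as np,cv2
from station import manip
def cap(n,f):
    p=manip.camera_params(n); im,d=manip.capture(n)
    cv2.imwrite(f'pics/{f}.png',cv2.cvtColor(im,cv2.COLOR_RGB2BGR)); np.savez(f'pics/{f}.npz',im=im,d=d,**{k:np.array(v) for k,v in p.items()})
    return im,d,p
def ray(p,uv):
    K=np.array(p['K'],float);R=cv2.Rodrigues(np.array(p['rvec'],float))[0];t=np.array(p['tvec'],float).ravel()
    n=cv2.undistortPoints(np.array(uv,float).reshape(-1,1,2),K,np.array(p['dist'],float)).reshape(-1,2)
    d=np.c_[n,np.ones(len(n))]@R; o=-R.T@t
    return o,d
def plane(p,uv,z):
    o,d=ray(p,uv); return o+d*((z-o[2])/d[:,2])[:,None]
def pts(p,uv,d):
    o,r=ray(p,uv); uv=np.array(uv).astype(int); return o+r*d[uv[:,1],uv[:,0]][:,None]
E
python3 - <<'E'
from h import *
a=cap('scene','s0')[0];b=cap('top','t0')[0]
print(manip.sense())
E
```

```text
pics
{'time_s': 0.1, 'joint_positions': array([-1.43880851e+00,  2.59238640e-01,  1.53595607e+00, -1.44559155e-05,
        1.34798682e+00, -2.02825087e-01]), 'qvel': array([ 0.00016432, -0.00085848, -0.00254604,  0.00143118, -0.00059444,
        0.00129571]), 'tau': array([ 2.71368743e-03, -4.38214016e+01, -2.84641367e+01,  7.21785799e-02,
        3.63270426e-02, -5.28913984e-05]), 'ee_pos': array([ 180.65964558, -518.93076495,  192.12486101]), 'tcp_rot': array([-7.94189508e-04,  9.86019656e-01,  1.66627151e-01,  2.10884372e-05]), 'wrist_force': array([-0.35493032, -0.41392649, -0.10876577]), 'moment': array([-0.00786741, -0.01571231,  0.01509776]), 'finger_force': 0.0, 'opening': 93.09342831351535}
```

View pics/s0.png

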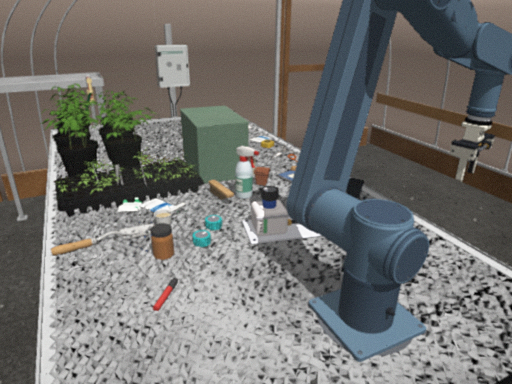

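View pics/t0.png

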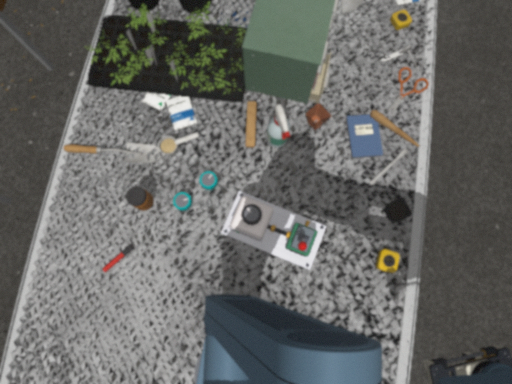

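The scene view shows the doser at about (270,212) behind the arm's base. In the top view the black cap is at (252,214) on the white tank, the red ball at (303,245), and the turquoise look-alikes at (208,180) and (182,201). The jar is at (140,197), the pot at (398,209), the tape at (389,261) and the scoop near (175,143). The black cap on the neck fits the description because it stands on the tank and isn't turquoise.

```bash
python3 - <<'E'
from h import *
f=np.load('pics/t0.npz');im,d=f['im'],f['d']
uv=[(252,214),(303,245),(208,180),(140,197),(398,209),(389,261),(168,145),(240,230),(237,195),(325,226),(312,267),(222,232)]
for u,x in zip(uv,pts(f,uv,d)): print(u,x.round(0))
hsv=cv2.cvtColor(im,cv2.COLOR_RGB2HSV)
roi=np.zeros(d.shape,bool);roi[180:280,210:340]=1
red=roi&((hsv[...,0]<8)|(hsv[...,0]>172))&(hsv[...,1]>170)&(hsv[...,2]>70)
y,x=np.nonzero(red);print('red',len(x),x.mean(),y.mean(), pts(f,np.c_[x,y],d).mean(0))
y,x=np.nonzero(roi);P=pts(f,np.c_[x,y],d)
for a,b in [(85,120),(120,160),(160,200)]:
    m=(P[:,2]>a)&(P[:,2]<b);print(a,b,m.sum(),P[m].mean(0).round(1),np.median(P[m],0).round(1))
m=(P[:,2]>90)&(P[:,2]<106); print('tank rect',cv2.minAreaRect(P[m,:2].astype(np.float32)))
m=(P[:,2]>135)&(P[:,2]<185); print('cap circ',cv2.minEnclosingCircle(P[m,:2].astype(np.float32)),np.median(P[m,2]))
m=(P[:,2]>5)&(P[:,2]<185); print('plate rect',cv2.minAreaRect(P[m,:2].astype(np.float32)))
c=im[175:280,205:345];cv2.imwrite('pics/t0c.png',cv2.cvtColor(cv2.resize(c,None,fx=5,fy=5,interpolation=cv2.INTER_CUBIC),cv2.COLOR_RGB2BGR))
E
```

```text
(252, 214) [468.  21. 156.]
(303, 245) [ 408. -132.  155.]
(208, 180) [570. 183.  31.]
(140, 197) [469. 364.  96.]
(398, 209) [ 576. -422.   53.]
(389, 261) [ 414. -418.   30.]
(168, 145) [663. 336.  33.]
(240, 230) [425.  50.  86.]
(237, 195) [543.  85.   7.]
(325, 226) [ 491. -210.   10.]
(312, 267) [ 357. -189.   -2.]
(222, 232) [416. 110.   6.]
red 36 302.05555555555554 245.86111111111111 [ 405.28037321 -130.12921709  152.76153711]
85 120 879 [462.3  11.8  90.9] [452.2  14.8  90.7]
120 160 414 [457.7  -1.9 152.9] [463.1  19.  154.1]
160 200 2 [462.1  28.1 160.8] [462.1  28.1 160.8]
tank rect ((455.2569580078125, -38.32972717285156), (229.81455993652344, 98.5625228881836), 76.42086029052734)
cap circ ((438.2386474609375, -44.88737487792969), 103.53704071044922) 154.1337297670633
plate rect ((467.61700439453125, -47.96345520019531), (295.8759765625, 406.3504638671875), 10.428683280944824)
```

View pics/t0c.png

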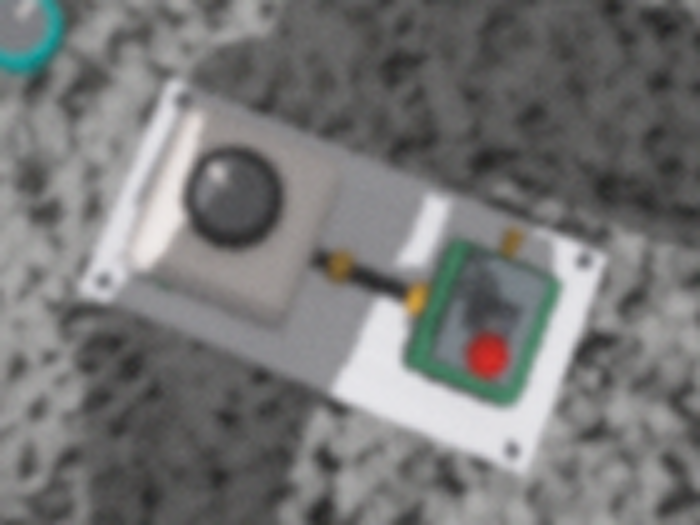

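The crop confirms the target. The plain black cap sits on the white tank at crop (235,197), and the red ball is at crop (487,355) on the green pump box, leaning to the front (-x). I'll move above the cap for a close look.

Request:
step_arm(
  steps=[
    {"fingers":1,"delta_pos":[0,0,50],"angular":[0,0,0]},
    {"fingers":1,"delta_pos":[0,0,90],"angular":[0,0,0]},
    {"fingers":1,"delta_pos":[200,540,110],"angular":[0,0,0]},
    {"fingers":1,"delta_pos":[200,540,110],"angular":[0,0,0]},
    {"fingers":1,"delta_pos":[200,540,110],"angular":[0,0,0]},
    {"fingers":1,"delta_pos":[200,540,110],"angular":[0,0,0]},
    {"fingers":1,"delta_pos":[200,540,110],"angular":[0,0,0]},
    {"fingers":1,"delta_pos":[200,540,110],"angular":[0,0,0]},
    {"fingers":1,"delta_pos":[200,540,110],"angular":[0,0,0]},
    {"fingers":1,"delta_pos":[200,540,110],"angular":[0,0,0]},
    {"fingers":1,"delta_pos":[200,540,110],"angular":[0,0,0]},
    {"fingers":1,"delta_pos":[200,540,110],"angular":[0,0,0]},
    {"fingers":1,"delta_pos":[200,540,110],"angular":[0,0,0]},
    {"fingers":1,"delta_pos":[200,540,110],"angular":[0,0,0]},
    {"fingers":1,"delta_pos":[200,540,110],"angular":[0,0,0]},
    {"fingers":1,"delta_pos":[200,540,110],"angular":[0,0,0]},
    {"fingers":1,"delta_pos":[200,540,110],"angular":[0,0,0]},
    {"fingers":1,"delta_pos":[200,540,110],"angular":[0,0,0]},
    {"fingers":1,"delta_pos":[200,540,110],"angular":[0,0,0]},
    {"fingers":1,"delta_pos":[200,540,110],"angular":[0,0,0]},
  ],
)

```text
time_s: 2.1
ee_pos: [380.7, 19.8, 302.9]
tcp_rot: [0.0, 0.986, 0.166, 0.0]
wrist_force: [-0.1, -0.1, -0.1]
opening: 92.8
finger_force: 0.0
```

```bash
python3 - <<'E'
from h import *
s=manip.sense();print(s['time_s'],s['ee_pos'],s['tcp_rot'],s['joint_positions'])
im,d,p=cap('wrist','w0')
R=cv2.Rodrigues(np.array(p['rvec']))[0];print(-R.T@np.array(p['tvec']).ravel(),R[2])
E
```

```text
2.1 [380.65665396  19.78534523 302.85837184] [3.26914741e-05 9.86171067e-01 1.65730581e-01 5.34188925e-06] [-2.42951033e-01 -1.15589825e-01  1.67892005e+00 -5.57266690e-05
  1.57822659e+00  9.94847295e-01]
[444.35334205  41.861459   494.27668836] [-0.22701207 -0.07882495 -0.97069673]
```

View pics/w0.png

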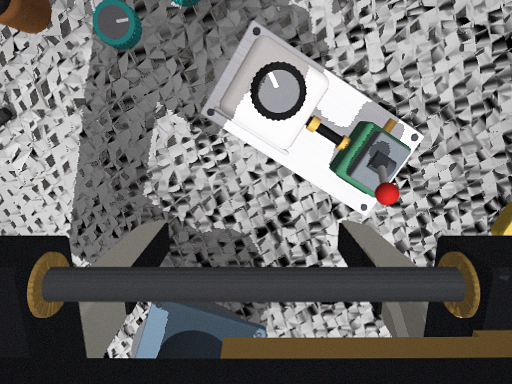

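The wrist view shows the black ribbed cap at (278,92) with its white bar, the tank around it, the red ball at (387,193), and a turquoise cap at (117,22), which isn't the one meant. Next I'll measure it.

```bash
python3 - <<'E'
from h import *
f=np.load('pics/w0.npz');im,d=f['im'],f['d']
hsv=cv2.cvtColor(im,cv2.COLOR_RGB2HSV)
yy,xx=np.mgrid[:384,:512]
P=pts(f,np.c_[xx.ravel(),yy.ravel()],d).reshape(384,512,3)
roi=(yy>15)&(yy<220)&(xx>195)&(xx<435)&(d>0)
m=roi&(P[...,2]>143)&(P[...,2]<165)&(np.hypot(xx-278,yy-92)<45)
print('captop z',np.median(P[m][:,2]),'n',m.sum(),cv2.minEnclosingCircle(P[m][:,:2].astype(np.float32)),P[m].mean(0))
m=roi&(hsv[...,2]<75)&(np.hypot(xx-278,yy-92)<34)
c=max(cv2.findContours(m.astype(np.uint8),0,2)[0],key=cv2.contourArea)
(u,v),r=cv2.minEnclosingCircle(c);e=cv2.fitEllipse(c);print('dark',u,v,r,e,plane(f,[(u,v),e[0]],154))
m=roi&(P[...,2]>85)&(P[...,2]<100);m=m&(xx<330)
print('tank top z',np.median(P[m][:,2]),cv2.minAreaRect(P[m][:,:2].astype(np.float32)))
m=roi&(P[...,2]>4)&(P[...,2]<12);print('plate',np.median(P[m][:,2]));
cor=[(257,31),(211,112),(414,137),(363,208)];Q=plane(f,cor,8);print(Q.round(1),Q.mean(0))
a=Q[0]-Q[2];b=Q[1]-Q[3];a=a+b;print('yaw y',np.arctan2(-a[0],a[1]))
a=Q[0]-Q[1]+Q[2]-Q[3];print('yaw x',np.arctan2(a[1],a[0]))
red=roi&((hsv[...,0]<8)|(hsv[...,0]>172))&(hsv[...,1]>150)&(hsv[...,2]>60)
c=max(cv2.findContours(red.astype(np.uint8),0,2)[0],key=cv2.contourArea);e=cv2.minEnclosingCircle(c);print('red',e,plane(f,[e[0]],139),np.percentile(P[red][:,2],[5,50,95]))
w=(hsv[...,2]>150)&(np.hypot(xx-278,yy-92)<20);print('bar',P[w].mean(0))
E
```

```text
captop z 154.4179138206062 n 2607 ((472.05859375, 24.009849548339844), 29.395763397216797) [472.2215768   24.35845637 154.31847731]
dark 278.0 90.68965148925781 29.310440063476562 ((277.9744873046875, 90.58209228515625), (54.42485046386719, 57.14752197265625), 10.981890678405762) [[472.19302279  24.77306324 154.        ]
 [472.28250214  24.83334345 154.        ]]
tank top z 90.85450767588617 ((470.7359619140625, 25.237281799316406), (107.24301147460938, 105.82678985595703), 77.25881958007812)
plate 7.525991892216155
[[ 549.2   72.3    8. ]
 [ 423.8  100.1    8. ]
 [ 488.8 -198.     8. ]
 [ 361.8 -170.4    8. ]] [455.9133579  -49.00008478   8.        ]
yaw y -0.22275687357486457
yaw x -0.21582236116568695
red ((386.5928955078125, 193.36338806152344), 11.707950592041016) [[ 408.85174816 -131.69879174  139.        ]] [143.44792959 150.86250824 154.84222687]
bar [470.82289177  23.93719126 155.82840768]
```

Request:
step_arm(
  steps=[
    {"fingers":1,"delta_pos":[45,3,-20],"angular":[0,0,0]},
    {"fingers":1,"delta_pos":[91,5,-30],"angular":[0,0,0]},
    {"fingers":1,"delta_pos":[91,5,-60],"angular":[0,0,0]},
    {"fingers":1,"delta_pos":[91,5,-100],"angular":[0,0,0]},
    {"fingers":1,"delta_pos":[91,5,-140],"angular":[0,0,0]},
    {"fingers":1,"delta_pos":[91,5,-170],"angular":[0,0,0]},
    {"fingers":1,"delta_pos":[91,5,-183],"angular":[0,0,0]},
    {"fingers":1,"delta_pos":[91,5,-183],"angular":[0,0,0]},
    {"fingers":1,"delta_pos":[91,5,-183],"angular":[0,0,0]},
    {"fingers":-0.2,"delta_pos":[91,5,-183],"angular":[0,0,0]},
    {"fingers":-0.2,"delta_pos":[91,5,-183],"angular":[0,0,0]},
    {"fingers":-0.2,"delta_pos":[91,5,-183],"angular":[0,0,0]},
    {"fingers":-0.2,"delta_pos":[91,5,-183],"angular":[0,0,0]},
    {"fingers":-0.2,"delta_pos":[91,5,-183],"angular":[0,0,0]},
    {"fingers":-0.2,"delta_pos":[91,5,-183],"angular":[0,0,0]},
    {"fingers":-0.2,"delta_pos":[91,5,-183],"angular":[0,0,0]},
  ],
  squeeze=6,
)

```text
time_s: 3.75
ee_pos: [471.9, 25.5, 120.1]
tcp_rot: [0.0, 0.986, 0.167, 0.0]
wrist_force: [-0.4, 0.1, 2.2]
opening: 56.6
finger_force: 6.0
```

Request:
step_arm(
  steps=[
    {"fingers":-0.2,"delta_pos":[0,0,-1],"angular":[0,0,0.05]},
    {"fingers":-0.2,"delta_pos":[0,0,-1],"angular":[0,0,0.1]},
    {"fingers":-0.2,"delta_pos":[0,0,-1],"angular":[0,0,0.15]},
    {"fingers":-0.2,"delta_pos":[0,0,-1],"angular":[0,0,0.2]},
    {"fingers":-0.2,"delta_pos":[0,0,-1],"angular":[0,0,0.25]},
    {"fingers":-0.2,"delta_pos":[0,0,-1],"angular":[0,0,0.3]},
    {"fingers":-0.2,"delta_pos":[0,0,-1],"angular":[0,0,0.35]},
  ],
  squeeze=6,
)

```text
time_s: 4.45
ee_pos: [472.4, 25.5, 119.5]
tcp_rot: [0.0, 0.942, 0.337, 0.001]
wrist_force: [0.3, -0.9, 3.8]
opening: 56.4
finger_force: 6.0
```

Request:
step_arm(
  steps=[
    {"fingers":-0.2,"delta_pos":[0,0,0],"angular":[0,0,0.05]},
    {"fingers":-0.2,"delta_pos":[0,0,-0.5],"angular":[0,0,0.1]},
    {"fingers":-0.2,"delta_pos":[0,0,-1],"angular":[0,0,0.15]},
    {"fingers":-0.2,"delta_pos":[0,0,-1],"angular":[0,0,0.2]},
  ],
)

```text
time_s: 4.85
ee_pos: [471.4, 25.6, 117.5]
tcp_rot: [-0.0, 0.903, 0.429, -0.0]
wrist_force: [-0.9, 0.3, -0.4]
opening: 56.9
finger_force: 6.0
```

```bash
python3 - <<'E'
from h import *
im,d,p=cap('wrist','w1'); s=manip.sense();print(s['wrist_force'],s['moment'],s['ee_pos'])
E
```

```text
[-0.8216113   0.28465519 -0.58346622] [-0.02677719 -0.00984188  0.01193599] [471.42141501  25.64865257 117.54031544]
```

View pics/w1.png

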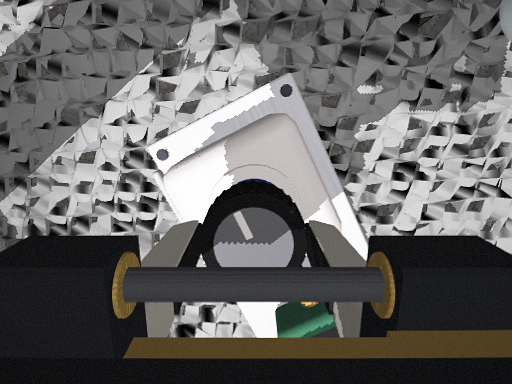

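The cap at (253,240) is held squarely between the fingers. The vertical force has fallen to about the cap's weight, so the gap has been reached at roughly 0.55 rad. I'll lower it here.

Request:
step_arm(
  steps=[
    {"fingers":-0.2,"delta_pos":[0,0,-1],"angular":[0,0,0.02]},
    {"fingers":-0.2,"delta_pos":[0,0,-2],"angular":[0,0,0.05]},
    {"fingers":-0.2,"delta_pos":[0,0,-3],"angular":[0,0,0.05]},
    {"fingers":-0.2,"delta_pos":[0,0,-4],"angular":[0,0,0.05]},
    {"fingers":-0.2,"delta_pos":[0,0,-5],"angular":[0,0,0.05]},
  ],
)

```text
time_s: 5.4
ee_pos: [471.7, 25.5, 112.7]
tcp_rot: [-0.0, 0.893, 0.45, -0.0]
wrist_force: [-0.2, -0.0, -0.9]
opening: 57.1
finger_force: 6.0
```

```bash
cat >> h.py <<'E'
def capz(n):
    im,d,p=cap('wrist',n); yy,xx=np.mgrid[:384,:512]
    P=pts(p,np.c_[xx.ravel(),yy.ravel()],d).reshape(384,512,3)
    m=(d>0)&(np.hypot(P[...,0]-472,P[...,1]-25)<24)&(P[...,2]>100)&(P[...,2]<165)
    s=manip.sense(); print('cap top z',np.percentile(P[m][:,2],[10,50,90]).round(1),m.sum(),'mean',P[m].mean(0).round(1),s['wrist_force'].round(1),s['moment'].round(2),s['ee_pos'].round(1),s['time_s'])
E
python3 - <<'E'
from h import *
capz('w2')
E
```

```text
cap top z [146.7 147.6 148.4] 5109 mean [474.6  28.5 147.6] [ 0.6 -0.2 -0.7] [-0.04 -0.04  0.02] [471.6  25.6 112.6] 5.45
```

Request:
step_arm(
  steps=[
    {"fingers":-0.2,"delta_pos":[0,0,-1],"angular":[0,0,0]},
    {"fingers":-0.2,"delta_pos":[0,0,-2],"angular":[0,0,0]},
    {"fingers":-0.2,"delta_pos":[0,0,-3],"angular":[0,0,0]},
    {"fingers":-0.2,"delta_pos":[0,0,-3.5],"angular":[0,0,0]},
    {"fingers":-0.2,"delta_pos":[0,0,-3.5],"angular":[0,0,0]},
    {"fingers":-0.2,"delta_pos":[0,0,-3.5],"angular":[0,0,0]},
  ],
)

```text
time_s: 6.05
ee_pos: [471.8, 25.6, 110.1]
tcp_rot: [0.0, 0.893, 0.451, 0.0]
wrist_force: [-2.2, 0.1, 6.1]
opening: 56.9
finger_force: 6.0
```

```bash
python3 - <<'E'
from h import *
capz('w3')
E
```

```text
cap top z [144.1 145.  145.9] 5089 mean [474.6  28.6 145. ] [-2.6 -0.6  5.7] [-0.02  0.38 -0.04] [471.8  25.6 110.1] 6.1
```

Request:
step_arm(
  steps=[
    {"fingers":-0.2,"delta_pos":[0,0,0],"angular":[0,0,-0.1]},
    {"fingers":-0.2,"delta_pos":[0,0,0],"angular":[0,0,-0.2]},
    {"fingers":-0.2,"delta_pos":[0,0,-0.2],"angular":[0,0,-0.3]},
    {"fingers":-0.2,"delta_pos":[0,0,-0.5],"angular":[0,0,-0.4]},
    {"fingers":-0.2,"delta_pos":[0,0,-0.8],"angular":[0,0,-0.5]},
    {"fingers":-0.2,"delta_pos":[0,0,-1.1],"angular":[0,0,-0.6]},
    {"fingers":-0.2,"delta_pos":[0,0,-1.4],"angular":[0,0,-0.7]},
    {"fingers":-0.2,"delta_pos":[0,0,-1.7],"angular":[0,0,-0.8]},
    {"fingers":-0.2,"delta_pos":[0,0,-2],"angular":[0,0,-0.9]},
    {"fingers":-0.2,"delta_pos":[0,0,-2.3],"angular":[0,0,-1.0]},
  ],
)

```text
time_s: 7.1
ee_pos: [472.1, 25.5, 107.2]
tcp_rot: [0.0, 0.999, -0.035, 0.0]
wrist_force: [-1.6, 0.3, -0.2]
opening: 56.9
finger_force: 6.0
```

```bash
python3 - <<'E'
from h import *
capz('w4')
E
```

```text
cap top z [141.2 142.1 142.9] 5117 mean [476.3  24.7 142.1] [ 0.8 -1.   0.3] [-0.   -0.07 -0.11] [472.   25.5 107.1] 7.15
```

Request:
step_arm(
  steps=[
    {"fingers":-0.2,"delta_pos":[0,0,-0.4],"angular":[0,0,-0.1]},
    {"fingers":-0.2,"delta_pos":[0,0,-0.8],"angular":[0,0,-0.2]},
    {"fingers":-0.2,"delta_pos":[0,0,-1.2],"angular":[0,0,-0.3]},
    {"fingers":-0.2,"delta_pos":[0,0,-1.5],"angular":[0,0,-0.4]},
    {"fingers":-0.2,"delta_pos":[0,0,-1.8],"angular":[0,0,-0.45]},
  ],
)

```text
time_s: 7.65
ee_pos: [472.5, 24.8, 105.8]
tcp_rot: [0.0, 0.967, -0.255, 0.001]
wrist_force: [0.2, -2.4, 3.3]
opening: 57.5
finger_force: 6.0
```

```bash
python3 - <<'E'
from h import *
capz('w5')
E
```

```text
cap top z [140.3 141.1 141.9] 5103 mean [475.9  22.8 141.1] [-0.4 -1.7  1.4] [-0.35 -0.04  0.19] [472.5  24.8 105.8] 7.7
```

Request:
step_arm(
  steps=[
    {"fingers":-0.2,"delta_pos":[0,0,-0.3],"angular":[0,0,-0.08]},
    {"fingers":-0.2,"delta_pos":[0,0,-0.6],"angular":[0,0,-0.16]},
    {"fingers":-0.2,"delta_pos":[0,0,-0.8],"angular":[0,0,-0.24]},
    {"fingers":-0.2,"delta_pos":[0,0,-0.8],"angular":[0,0,-0.24]},
  ],
)

```text
time_s: 8.1
ee_pos: [472.2, 25.0, 104.9]
tcp_rot: [0.0, 0.93, -0.368, 0.001]
wrist_force: [-0.5, -2.7, 3.0]
opening: 56.5
finger_force: 6.0
```

```bash
python3 - <<'E'
from h import *
capz('w6')
import shutil
E
```

```text
cap top z [140.3 141.2 142. ] 5169 mean [475.2  21.9 141.1] [-0.5 -3.2  4. ] [-0.49  0.05  0.11] [472.2  25.  104.9] 8.15
```

View pics/w6.png

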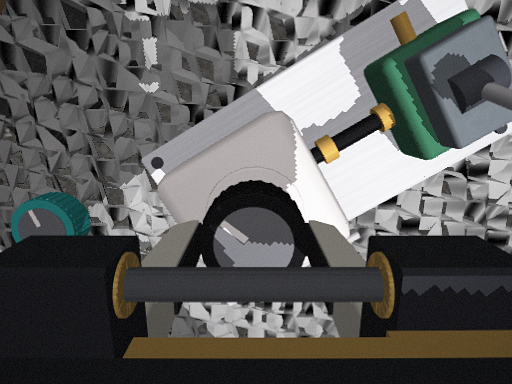

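The cap's top is unchanged at 141.1 mm while the tool slipped round it (cap at (253,240), bar at (233,231)), so it's at the final stop. That is 4 mm below the dropped-in height. I'll release and rise.

Request:
step_arm(
  steps=[
    {"fingers":0.2,"delta_pos":[0,0,0],"angular":[0,0,0]},
    {"fingers":0.8,"delta_pos":[0,0,0],"angular":[0,0,0]},
    {"fingers":0.8,"delta_pos":[0,0,0],"angular":[0,0,0]},
    {"fingers":0.8,"delta_pos":[0,0,0],"angular":[0,0,0]},
    {"fingers":0.8,"delta_pos":[0,0,5],"angular":[0,0,0]},
    {"fingers":0.8,"delta_pos":[0,0,20],"angular":[0,0,0]},
    {"fingers":0.8,"delta_pos":[0,0,50],"angular":[0,0,0]},
    {"fingers":0.8,"delta_pos":[0,0,90],"angular":[0,0,0.1]},
    {"fingers":0.8,"delta_pos":[-20,-30,120],"angular":[0,0,0.25]},
    {"fingers":0,"delta_pos":[-50,-70,120],"angular":[0,0,0.4]},
    {"fingers":-1,"delta_pos":[-80,-110,120],"angular":[0,0,0.53]},
    {"fingers":-1,"delta_pos":[-105,-146,120],"angular":[0,0,0.53]},
    {"fingers":-1,"delta_pos":[-105,-146,120],"angular":[0,0,0.53]},
    {"fingers":-1,"delta_pos":[-105,-146,120],"angular":[0,0,0.53]},
    {"fingers":-1,"delta_pos":[-105,-146,120],"angular":[0,0,0.53]},
    {"fingers":-1,"delta_pos":[-105,-146,120],"angular":[0,0,0.53]},
    {"fingers":-1,"delta_pos":[-105,-146,120],"angular":[0,0,0.53]},
  ],
)

```text
time_s: 9.85
ee_pos: [367.3, -119.5, 224.4]
tcp_rot: [-0.0, 0.994, -0.111, -0.0]
wrist_force: [0.3, 0.6, -0.1]
opening: 23.9
finger_force: 0.0
```

```bash
cat >> h.py <<'E'
def check(n):
    im,d,p=cap('wrist',n); yy,xx=np.mgrid[:384,:512]; hsv=cv2.cvtColor(im,cv2.COLOR_RGB2HSV)
    P=pts(p,np.c_[xx.ravel(),yy.ravel()],d).reshape(384,512,3)
    m=(d>0)&(np.hypot(P[...,0]-472,P[...,1]-25)<35)&(P[...,2]>125)&(P[...,2]<165)
    if m.sum()>50:
        A=P[m&(np.hypot(P[...,0]-472,P[...,1]-25)<23)]; c=np.linalg.lstsq(np.c_[A[:,:2],np.ones(len(A))],A[:,2],rcond=None)[0]
        print('cap',cv2.minEnclosingCircle(P[m][:,:2].astype(np.float32)),np.median(A[:,2]),'tilt',c[:2],m.sum())
        t=(d>0)&(np.abs(P[...,2]-91)<6)&(np.hypot(P[...,0]-472,P[...,1]-25)<60); print('tank',np.median(P[t][:,2]),t.sum())
    red=((hsv[...,0]<8)|(hsv[...,0]>172))&(hsv[...,1]>150)&(hsv[...,2]>60)&(P[...,2]>110)&(P[...,2]<170)
    if red.sum()>20:
        c=max(cv2.findContours(red.astype(np.uint8),0,2)[0],key=cv2.contourArea);e=cv2.minEnclosingCircle(c);b=plane(p,[e[0]],140)[0]
        ax=np.array([435.6,-135.9]);x=np.array([.976,-.217]);s=(b[:2]-ax)@x;print('ball',e,b,'along',s,'joint',.5+np.arcsin(np.clip(s/70,-1,1)))
    s=manip.sense();print(s['time_s'],s['ee_pos'].round(1),s['wrist_force'].round(1),s['joint_positions'].round(2))
E
python3 - <<'E'
from h import *
check('w7')
E
```

```text
cap ((472.3802185058594, 25.21901512145996), 29.50278663635254) 141.02403263824266 tilt [0.0037758  0.00350802] 4247
tank 91.1977726241683 6058
ball ((255.201904296875, 140.84661865234375), 15.108092308044434) [ 409.13140409 -130.14460776  140.        ] along -27.082269723096985 joint 0.10274391386338139
9.9 [ 367.2 -119.6  224.4] [ 0.2 -0.  -0.1] [-0.61 -0.07  1.83  0.    1.39  1.19]
```

The cap is home: its top is at 141.0 mm, it is level and centred, and it hasn't moved since I let go. The lever is at about 0.10. Now I'll lower the shut fingers in front of the ball and push it to the back.

Request:
step_arm(
  steps=[
    {"fingers":-1,"delta_pos":[0,0,-40],"angular":[0,0,0]},
    {"fingers":-1,"delta_pos":[0,0,-80],"angular":[0,0,0]},
    {"fingers":-1,"delta_pos":[0,0,-96],"angular":[0,0,0]},
    {"fingers":-1,"delta_pos":[0,0,-96],"angular":[0,0,0]},
    {"fingers":-1,"delta_pos":[9.8,-2.2,-96],"angular":[0,0,0]},
    {"fingers":-1,"delta_pos":[19.5,-4.3,-96],"angular":[0,0,0]},
    {"fingers":-1,"delta_pos":[24.4,-5.4,-96],"angular":[0,0,0]},
    {"fingers":-1,"delta_pos":[29.3,-6.5,-96],"angular":[0,0,0]},
    {"fingers":-1,"delta_pos":[34.2,-7.6,-96],"angular":[0,0,0]},
    {"fingers":-1,"delta_pos":[39,-8.7,-96],"angular":[0,0,0]},
    {"fingers":-1,"delta_pos":[44,-9.8,-96],"angular":[0,0,0]},
    {"fingers":-1,"delta_pos":[48.8,-10.9,-96],"angular":[0,0,0]},
    {"fingers":-1,"delta_pos":[53.7,-11.9,-96],"angular":[0,0,0]},
    {"fingers":-1,"delta_pos":[58.6,-13,-96],"angular":[0,0,0]},
    {"fingers":-1,"delta_pos":[63.4,-14.1,-96],"angular":[0,0,0]},
    {"fingers":-1,"delta_pos":[68.3,-15.2,-96],"angular":[0,0,0]},
    {"fingers":-1,"delta_pos":[73.2,-16.3,-96],"angular":[0,0,0]},
  ],
)

```text
time_s: 11.6
ee_pos: [445.6, -138.4, 133.6]
tcp_rot: [0.002, 0.994, -0.112, 0.006]
wrist_force: [3.6, 3.2, 21.4]
opening: 0.8
finger_force: 10.2
```

```bash
python3 - <<'E'
from h import *
check('w8')
E
```

```text
cap ((472.5523376464844, 13.710371017456055), 26.419267654418945) 140.93445195732573 tilt [0.01070793 0.03154907] 2920
tank 91.43977367113521 7688
ball ((254.0, 220.5), 21.148386001586914) [ 448.68508958 -139.03502303  140.        ] along 13.451347432313858 joint 0.6933648394368855
11.65 [ 446.3 -138.6  133.4] [ 5.4  4.1 23.4] [-0.54  0.15  1.83  0.    1.15  1.25]
```

View pics/w8.png

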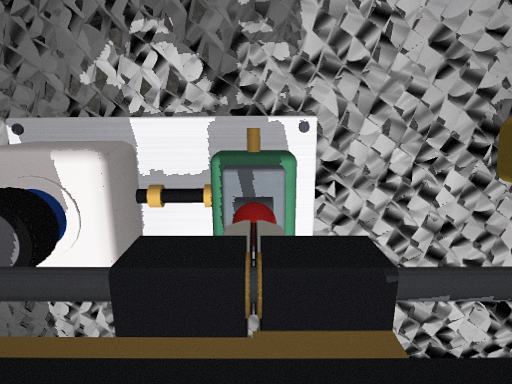

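The red ball is at (254,213), directly in front of the finger tips (beige, about (235,230) and (272,230)). There is an upward force of 23 N, so I'll measure the ball's pose before going on.

```bash
python3 - <<'E'
from h import *
f=np.load('pics/w8.npz');im,d=f['im'],f['d'];hsv=cv2.cvtColor(im,cv2.COLOR_RGB2HSV)
yy,xx=np.mgrid[:384,:512];P=pts(f,np.c_[xx.ravel(),yy.ravel()],d).reshape(384,512,3)
ax=np.array([435.6,-135.9]);x=np.array([.976,-.217])
red=((hsv[...,0]<8)|(hsv[...,0]>172))&(hsv[...,1]>150)&(hsv[...,2]>60)&(np.hypot(xx-254,yy-215)<30)
A=P[red];c=np.linalg.lstsq(np.c_[2*A,np.ones(len(A))],(A**2).sum(1),rcond=None)[0];print('sphere',c[:3],np.sqrt(c[3]+c[:3]@c[:3]),'along',(c[:2]-ax)@x)
for v in range(196,250,4): print(v,[(im[v,u].tolist(),P[v,u,2].round(0),((P[v,u,:2]-ax)@x).round(0)) for u in (236,254,264)])
E
```

```text
sphere [ 539.20396109 -150.13748812  192.84289265] 92.57632523619513 along 104.20700094938807
196 [([135, 143, 149], np.float64(82.0), np.float64(14.0)), ([70, 76, 79], np.float64(81.0), np.float64(14.0)), ([131, 138, 148], np.float64(80.0), np.float64(14.0))]
200 [([45, 44, 50], np.float64(84.0), np.float64(12.0)), ([44, 48, 48], np.float64(85.0), np.float64(12.0)), ([45, 47, 50], np.float64(85.0), np.float64(12.0))]
204 [([60, 65, 68], np.float64(87.0), np.float64(9.0)), ([103, 17, 15], np.float64(148.0), np.float64(26.0)), ([66, 53, 56], np.float64(87.0), np.float64(9.0))]
208 [([72, 76, 82], np.float64(88.0), np.float64(7.0)), ([118, 21, 22], np.float64(154.0), np.float64(25.0)), ([114, 22, 21], np.float64(151.0), np.float64(24.0))]
212 [([82, 10, 9], np.float64(147.0), np.float64(21.0)), ([124, 23, 25], np.float64(155.0), np.float64(23.0)), ([124, 26, 25], np.float64(154.0), np.float64(23.0))]
216 [([91, 8, 5], np.float64(151.0), np.float64(20.0)), ([125, 21, 21], np.float64(156.0), np.float64(21.0)), ([119, 15, 14], np.float64(155.0), np.float64(21.0))]
220 [([99, 15, 15], np.f
[... 606 characters left out ...]
, 103], np.float64(177.0), np.float64(20.0))]
236 [([12, 7, 15], np.float64(249.0), np.float64(45.0)), ([47, 12, 13], np.float64(179.0), np.float64(18.0)), ([10, 13, 15], np.float64(250.0), np.float64(46.0))]
240 [([19, 23, 24], np.float64(252.0), np.float64(46.0)), ([47, 17, 17], np.float64(180.0), np.float64(17.0)), ([11, 15, 17], np.float64(252.0), np.float64(46.0))]
244 [([23, 21, 21], np.float64(254.0), np.float64(45.0)), ([35, 12, 12], np.float64(181.0), np.float64(15.0)), ([23, 23, 23], np.float64(255.0), np.float64(46.0))]
248 [([17, 21, 18], np.float64(256.0), np.float64(45.0)), ([59, 63, 66], np.float64(181.0), np.float64(13.0)), ([15, 17, 21], np.float64(256.0), np.float64(45.0))]
```

```bash
python3 - <<'E'
from h import *
for n,T,q in [('w0',[380.66,19.79,302.86],.333),('w7',[367.2,-119.6,224.4],-.2225),('w8',[446.3,-138.6,133.4],-.2245)]:
    f=np.load(f'pics/{n}.npz');d=f['d'];im=f['im']
    for u,v in ([(165,226),(160,232),(150,240),(150,250),(345,226)] if n=='w0' else [(222,214),(222,220),(222,226),(236,210),(236,216),(236,222),(236,226),(236,230),(272,226)]):
        p=pts(f,[(u,v)],d)[0]-T; c,s=np.cos(q),np.sin(q); print(n,u,v,im[v,u],'tool x %.0f y %.0f behind %.0f'%(p[0]*c+p[1]*s,p[0]*s-p[1]*c,p[2]))
E
```

```text
w0 165 226 [23 24 24] tool x 9 y -46 behind 31
w0 160 232 [16 12 17] tool x 8 y -47 behind 38
w0 150 240 [110 109  99] tool x 10 y -48 behind 52
w0 150 250 [18 16 19] tool x 7 y -46 behind 57
w0 345 226 [119 118 109] tool x 9 y 48 behind 32
w7 222 214 [5 6 2] tool x -67 y -43 behind -225
w7 222 220 [77 75 70] tool x 10 y -18 behind 26
w7 222 226 [117 115 107] tool x 10 y -17 behind 34
w7 236 210 [72 70 66] tool x -310 y -69 behind -1025
w7 236 216 [75 75 69] tool x -334 y -69 behind -1024
w7 236 222 [21 21 19] tool x -79 y -24 behind -227
w7 236 226 [115 115 115] tool x -85 y -24 behind -226
w7 236 230 [173 172 173] tool x -91 y -24 behind -227
w7 272 226 [155 156 159] tool x -85 y 25 behind -226
w8 222 214 [38 68 54] tool x -19 y -28 behind -77
w8 222 220 [38 64 50] tool x -25 y -28 behind -78
w8 222 226 [ 63 119  90] tool x -30 y -28 behind -77
w8 236 210 [77 66 76] tool x -6 y -14 behind -44
w8 236 216 [91  8  5] tool x 9 y -10 behind 18
w8 236 222 [104  55  53] tool x 6 y -10 behind 21
w8 236 226 [115 113 106] tool x 9 y -9 behind 36
w8 236 230 [117 114 108] tool x 9 y -9 behind 41
w8 272 226 [119 115 108] tool x 9 y 9 behind 36
```

The depth data show the fingers ending about 25 mm above the reported TCP, so they rode up onto the ball, and the lever is now at about 0.69. I'll lift straight up, go back to the front, and push again 25 mm lower.

Request:
step_arm(
  steps=[
    {"fingers":-1,"delta_pos":[0,0,20],"angular":[0,0,0]},
    {"fingers":-1,"delta_pos":[0,0,60],"angular":[0,0,0]},
    {"fingers":-1,"delta_pos":[-30,6.5,65],"angular":[0,0,0]},
    {"fingers":-1,"delta_pos":[-62,13.5,65],"angular":[0,0,0]},
    {"fingers":-1,"delta_pos":[-62,13.5,65],"angular":[0,0,0]},
    {"fingers":-1,"delta_pos":[-62,13.5,65],"angular":[0,0,0]},
  ],
)

```text
time_s: 12.25
ee_pos: [378.3, -123.5, 194.0]
tcp_rot: [0.0, 0.994, -0.113, 0.001]
wrist_force: [0.4, 0.0, -0.7]
opening: 0.5
finger_force: 0.0
```

```bash
python3 - <<'E'
from h import *
check('w9')
import cv2
im=np.load('pics/w9.npz')['im'];cv2.imwrite('pics/w9c.png',cv2.cvtColor(cv2.resize(im[100:300,120:390],None,fx=2.5,fy=2.5,interpolation=cv2.INTER_CUBIC),cv2.COLOR_RGB2BGR))
E
```

```text
cap ((472.462890625, 25.08989143371582), 29.47884178161621) 141.05616898385108 tilt [0.00036181 0.00577085] 5124
tank 91.20442007856317 7166
ball ((253.4574432373047, 104.22340393066406), 18.394237518310547) [ 449.22803573 -139.41027727  140.        ] along 14.06269303696063 joint 0.7022720892528755
12.3 [ 378.8 -123.7  193.9] [-0.4 -0.2 -0.6] [-0.6  -0.02  1.86  0.    1.3   1.2 ]
```

View pics/w9c.png

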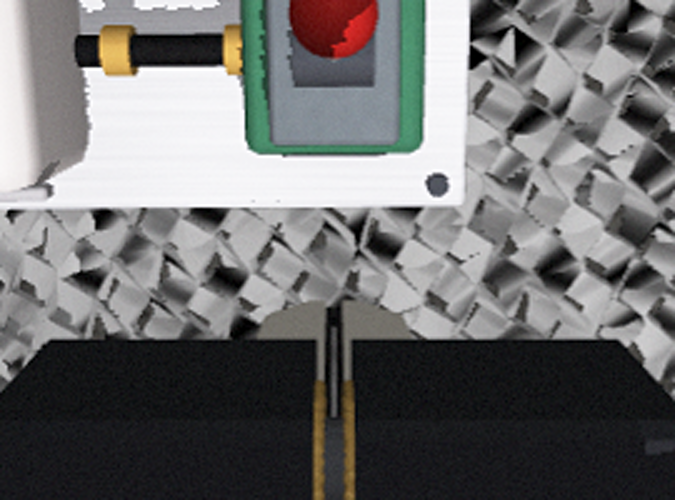

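The crop shows the shut fingers ending at crop row 303, well clear of the ball at (333,15). The cap hasn't moved. I'll push again, lower.

Request:
step_arm(
  steps=[
    {"fingers":-1,"delta_pos":[0,0,-40],"angular":[0,0,0]},
    {"fingers":-1,"delta_pos":[0,0,-75],"angular":[0,0,0]},
    {"fingers":-1,"delta_pos":[0,0,-90],"angular":[0,0,0]},
    {"fingers":-1,"delta_pos":[0,0,-90],"angular":[0,0,0]},
    {"fingers":-1,"delta_pos":[20,-4.4,-90],"angular":[0,0,0]},
    {"fingers":-1,"delta_pos":[35,-7.8,-90],"angular":[0,0,0]},
    {"fingers":-1,"delta_pos":[42,-9.3,-90],"angular":[0,0,0]},
    {"fingers":-1,"delta_pos":[47,-10.4,-90],"angular":[0,0,0]},
    {"fingers":-1,"delta_pos":[52,-11.5,-90],"angular":[0,0,0]},
    {"fingers":-1,"delta_pos":[57,-12.6,-90],"angular":[0,0,0]},
    {"fingers":-1,"delta_pos":[60,-13.3,-90],"angular":[0,0,0]},
    {"fingers":-1,"delta_pos":[60,-13.3,-90],"angular":[0,0,0]},
  ],
)

```text
time_s: 13.5
ee_pos: [438.1, -136.5, 103.4]
tcp_rot: [-0.0, 0.994, -0.112, 0.0]
wrist_force: [0.4, 0.6, -0.3]
opening: 0.5
finger_force: 0.0
```

```bash
python3 - <<'E'
from h import *
check('w10')
E
```

```text
cap ((466.64947509765625, 1.6853116750717163), 15.322731018066406) nan tilt [0. 0.] 538
tank 91.42186860074952 7895
ball ((254.07334899902344, 204.39071655273438), 26.107080459594727) [ 459.7342487  -141.33681366  140.        ] along 24.734815300416233 joint 0.8611545140477869
13.55 [ 438.  -136.5  103.5] [-0.3  0.2  0.7] [-0.55  0.18  1.87  0.    1.09  1.25]
  return _methods._mean(a, axis=axis, dtype=dtype,
  ret = ret.dtype.type(ret / rcount)
```

It works with almost no force: the lever is at about 0.86. I'll keep going until it meets the stop.

Request:
step_arm(
  steps=[
    {"fingers":-1,"delta_pos":[3,-0.7,0],"angular":[0,0,0]},
    {"fingers":-1,"delta_pos":[6,-1.3,0],"angular":[0,0,0]},
    {"fingers":-1,"delta_pos":[8,-1.8,0],"angular":[0,0,0]},
    {"fingers":-1,"delta_pos":[10,-2.2,0],"angular":[0,0,0]},
    {"fingers":-1,"delta_pos":[10,-2.2,0],"angular":[0,0,0]},
  ],
)

```text
time_s: 14.05
ee_pos: [447.1, -138.5, 103.2]
tcp_rot: [-0.0, 0.994, -0.112, -0.001]
wrist_force: [-3.8, 1.6, 1.7]
opening: 0.1
finger_force: 2.3
```

```bash
python3 -W ignore - <<'E'
from h import *
check('w11')
E
```

```text
cap ((471.7847900390625, 0.08700928092002869), 11.8175630569458) nan tilt [0. 0.] 460
tank 91.39086341338566 6973
ball ((254.09957885742188, 203.012451171875), 25.52711296081543) [ 469.54955999 -143.51356927  140.        ] along 34.7869150811942 joint 1.0200873382204176
14.1 [ 447.1 -138.5  103.3] [-4.2  0.5  1.8] [-0.54  0.2   1.85 -0.    1.09  1.26]
```

The lever is at its back stop: joint about 1.0, with 4 N reaction. I'll back off, rise clear and verify.

Request:
step_arm(
  steps=[
    {"fingers":-1,"delta_pos":[-10,2.2,0],"angular":[0,0,0]},
    {"fingers":-1,"delta_pos":[-40,8.8,0],"angular":[0,0,0]},
    {"fingers":-1,"delta_pos":[-75,16.5,0],"angular":[0,0,0]},
    {"fingers":-1,"delta_pos":[-75,16.5,40],"angular":[0,0,0]},
    {"fingers":-1,"delta_pos":[-75,16.5,85],"angular":[0,0,0]},
    {"fingers":-1,"delta_pos":[-75,16.5,120],"angular":[0,0,0]},
    {"fingers":-1,"delta_pos":[-75,16.5,120],"angular":[0,0,0]},
    {"fingers":-1,"delta_pos":[-75,16.5,120],"angular":[0,0,0]},
    {"fingers":-1,"delta_pos":[-75,16.5,120],"angular":[0,0,0]},
  ],
)

```text
time_s: 15.0
ee_pos: [372.3, -121.8, 222.4]
tcp_rot: [-0.0, 0.994, -0.112, -0.001]
wrist_force: [0.6, -0.2, -0.4]
opening: 0.3
finger_force: 0.0
```

```bash
python3 -W ignore - <<'E'
from h import *
check('w12')
E
```

```text
cap ((472.4665832519531, 25.259166717529297), 29.424510955810547) 141.00030330408947 tilt [0.00151603 0.00422507] 4264
tank 91.21049500234125 6061
ball ((253.0, 70.5), 16.77060890197754) [ 469.27011326 -143.16831515  140.        ] along 34.43925493154946 joint 1.0143733186819004
15.05 [ 372.1 -121.7  222.1] [-0.3  0.4 -0.3] [-0.6  -0.06  1.82  0.    1.38  1.19]
```

View pics/w12.png

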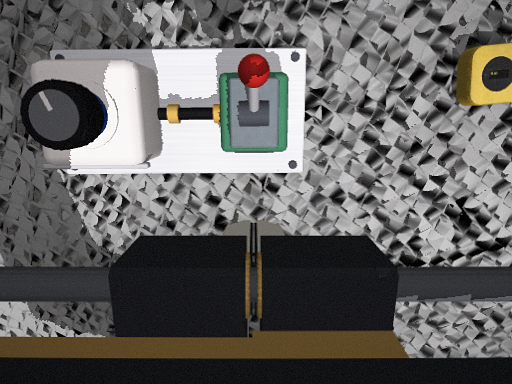

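The picture shows the cap at (64,115), level and down on the neck with its top at 141.0 mm. The red ball at (254,70) is fully over to the back, and the gripper is clear of everything. I'm handing the job in.

```bash
python3 -c "
from station import manip
print(manip.job_done())"
```

```text
the job is handed in; nothing more can be done
None
```

The cap was turned back until it dropped in, then screwed fully home. The pump lever was then pushed all the way to the back (first push rode onto the ball and stopped at about 0.69, so I redid it lower), nothing else was touched, and the job is handed in; no verdict was returned.

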